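# Close the tuck flap of the filter-basket box

## Robot

A 7-joint arm with a two-finger parallel gripper is mounted at the origin on the work surface. World frame = base frame: x ahead of the robot, y to its left, z up, the work surface at z = 0. Lengths are in m, angles in rad, forces in N, time in s.
With the tool pointing down it reaches from about 0.425 to 0.925 m from the base axis. Payload 6.8 kg.
Tool frame: the origin (TCP) lies midway between the tips of the shut fingers; the grasp point (between the pads) lies env.tcp_to_grasp behind it (env.tcp_to_grasp is the distance from the TCP to the grasp point, in m); z points along the fingers, x is the direction in which the jaws open and shut, and the axes are right-handed (so a half turn about z gives the same grasp; the last joint's range is limited). The gripper opens to 88 mm and grips with 3 to 60 N. Pads are 20 mm wide; open, the fingers measure 115 mm over their backs; the gripper's body (75 mm by 178 mm) begins 61 mm behind the grasp point.
Start: joints at [-1.385, 0.477, 0.022, 1.555, -0.011, 1.109, -0.083], TCP at [0.195, 0.646, 0.223] pointing down, gripper open.
Joint ranges: [-2.96, 2.96], [-0.34, 2.1], [-1.41, 1.46], [0.24, 2.44], [-1.37, 4.51], [0.17, 1.92], [-2.96, 2.96]. Speed limits (rad/s): [2.39, 2.39, 3.14, 3.14, 3.14, 3.14, 3.14].

## Interface

Orientations are given as a rotation vector (axis times angle).
In Python, from bench import env, capture, camera_model gives the robot as it stands.
- The arm moves only by the tool jog_arm, never from a script. Its argument "commands" is a list of rows, each an object of numbers: "hand": the opening, from 0 (shut) to 1 (fully open); "dx", "dy", "dz": the shift along the tool's x, y, z in m; "yaw": the turn about the tool's z in degrees. In form: [{"hand": .., "dx": .., "dy": .., "dz": .., "yaw": ..}, ...]. A call has 1 to 12 rows; each row shifts and turns the commanded pose from where the row before left it, along the tool's axes as they then stand; what a row does not reach is not made up. A row lasts 1/8 s, in which the tool goes at most 62.5 mm and 10.7 degrees, less where a joint would pass 70% of its speed; a pose out of reach is approached as far as the arm can. A call is refused whole if a number of a shift passes 0.0625 or a number of a turn 10.7, either way. A call with a gripper value outside its range is refused whole. The fingers move at their own pace and stop on an object; "newtons" is the grip in N (left out, the last holds). Time passes only in rows, so rows that do not move let the fingers close. It gives the time, the measured TCP pose, the force and the opening at its end, in the units of the state.
- env.read_state(): the state, without advancing time (a new reading comes with each control period).
- capture(name): name is "side" or "top" or "wrist"; returns the picture (420x560x3 uint8, red, green, blue); there is no depth.
- camera_model(name): a dict with "K" (3x3 intrinsics, pixels), "k1" (the pictures are not rectified: a ray, as slopes to the right and down, at radius r is drawn at 1 + k1 r^2 times it, then the intrinsics apply), "xyz" and "rotation" of the camera in the world. Camera axes: x right, y down, z forward; pixel columns grow to the right and rows downward; lengths in m; the calibration is good to about 2 mm. A picture is of the moment at which its call begins: read the wrist's pose just before it. camera_model takes no time and is no camera call; for the wrist camera it gives the pose at the moment of the call.
- env.job_done(): hands the job in, once; it reports no verdict.
The state is a dict: "t": time; "joints": joint angles; "joint_vel": joint speeds; "tau": joint torques, N m; "tool_pos": TCP position; "orientation": TCP orientation; "ft_force": force on the tool from outside, world axes, zero at the start; "torque": the same for the moment, N m; "gripper_width": finger opening in m.
Only numpy, scipy, OpenCV 4.12 (cv2) and the standard library are available. Lean on these libraries where they do the work, as an engineer would, in place of code of your own. Each camera call takes 0.05 s, during which the arm holds its last target. There are 200 camera calls.

## Task

Close the filter-basket box: with a fingertip, push its raised steel flap over until it lies flat on the box, then, keeping it pressed down, push it along by its rib so that its front edge is tucked fully beneath the retaining lip and stays shut by itself when you let go. Only push on the flap's outer, ribbed face; do not pinch it or touch its black underside, and do not lift, tip or shove the box away. Leave the pitcher, the tamper holder and the dosing cup where they stand.

Things in the scene. Friction and masses are not known exactly. Their poses are not given: they have to be found in the camera images.
- basket_box: White enamelled open-topped box, loose on the bench, about 0.95 kg, 130 mm long (local x from -62 to +68), 100 mm wide (y), walls 56 mm high, holding two steel filter baskets. Origin: centre of its underside; z up. Its +x end carries a wall 70.5 mm high with the retaining lip, a fixed 4 mm ledge over the full width that overhangs back towards -x; its -x end carries the flap's hinge. Local +x points roughly away from the robot, turned by up to 0.5 rad either way.
- hinge_mid (a point): Middle of the flap's hinge axis, on the box at local (-50, 0, 62) mm; the axis runs along the box's y. A small white cheek 12 x 8 x 12 mm stands at each end of the axis (y = +-46 mm). Axes as the box.
- lip_edge (a point): Middle of the lip's free lower edge, on the box at local (46, 0, 66.5) mm; the lip runs from here 18 mm to +x, its underside is 66.5 mm and its top 70.5 mm above the bench. Axes as the box.
- flap_hinge (a joint): Angle of the flap, rad: 0 = folded flat over the box (horizontal), 1.57 = upright; starts between 1.2 and 1.7. It folds over towards the box's +x end. A weak spring (0.08 Nm/rad, about 0.12 Nm when flat, plus 0.035 Nm friction) raises it again if it is let go before it is tucked.
- flap_slide (a joint): How far the flap has slid on its slotted hinge, along its own length away from the hinge, m: starts at 0, stop at 0.014. It stays where it is left (friction about 1.6 N). At 0 the flat flap's front edge lies 4 mm short of the lip; at 0.014 it is 10 mm beneath the lip with 2.5 mm of play in height, so it must be held down flat while it slides.
- flap_rib (a point): Top middle of the thumb rib on the flap's outer face. The rib is a bar 60 mm long across the flap, 6 mm thick and 8 mm high; its centre line is 62 mm from the hinge axis when flap_slide is 0. x along the flap away from the hinge, z out of the outer face. Outer face = the top when flat, the side towards the robot when upright.
- flap_edge (a point): Middle of the flap's free front edge, 92 mm from the hinge axis when flap_slide is 0. The flap is a plain steel plate 89 x 80 x 4 mm whose mid-plane passes through the hinge axis. Axes as flap_rib.
- flap_liner: Black plastic liner plate, 64 x 68 x 2 mm, on the flap's underside (the face towards the lip when upright). Origin on the hinge axis; x along the flap, z out of the outer face. Not to be touched.
- milk_pitcher: Bystander: chrome milk pitcher, 82 mm across, 100 mm high, handle reaching 70 mm to its +y. Origin: centre of its underside.
- tamper_holder: Bystander: round red silicone holder, 80 mm across, 30 mm high, with a steel tamper standing in it up to 98 mm. Origin: centre of its underside.
- dosing_cup: Bystander: small aluminium cup, 58 mm across, 55 mm high. Origin: centre of its underside.
Not all that is in view belongs to the job. Leave any pink look-alike of the basket_box alone.

How it is judged:
By the outcome, as a careful person would: the job done as asked, in the order asked, and still so for the second after the job is handed in, with the robot touching nothing.
It also fails if it takes over 38 s, if anything falls off the work surface, if the arm or the gripper's body presses on something with over 40 N, if the wrist force passes 120 N, or if a joint passes its speed limit or range.

## Working session

There is one attempt and no reset: what is moved stays moved. The work goes in short steps, Python scripts to look and compute and a tool call to move; the robot and the scene stay as the last step left them, time stands still between calls to the robot, and variables do not carry over. Pictures are saved under pics/ and viewed, about 8 in all and at most 12, crops included, and the job is handed in when it is done.

Besides the shell and the picture viewer there is one more tool, called after "Emit:" by a JSON object that holds its "name" and its "arguments". jog_arm: Moves the arm, as the interface text tells. Its arguments: {"type":"object","properties":{"commands":{"type":"array"},"newtons":{"type":"number"}},"required":["commands"]}

```bash
mkdir -p pics
cat > h.py <<'E'
import numpy as np, cv2
from bench import env, capture, camera_model
from scipy.spatial.transform import Rotation as R
def save(name,f): cv2.imwrite('pics/'+f, capture(name)[:,:,::-1])
def cm(name):
    m=camera_model(name); return np.array(m['K']),m['k1'],np.array(m['xyz']),np.array(m['rotation']).reshape(3,3) if np.size(m['rotation'])==9 else R.from_rotvec(m['rotation']).as_matrix()
def proj(name,P):
    K,k1,c,r=cm(name); q=(np.atleast_2d(P)-c)@r; s=q[:,:2]/q[:,2:]; s=s*(1+k1*(s**2).sum(1,keepdims=True))
    return s*[K[0,0],K[1,1]]+K[:2,2]
def ray(name,uv):
    K,k1,c,r=cm(name); d=(np.array(uv)-K[:2,2])/[K[0,0],K[1,1]]; s=d.copy()
    for _ in range(20): s=d/(1+k1*(s@s))
    return c,r@np.array([*s,1.])
def atz(name,uv,z):
    c,d=ray(name,uv); return c+d*(z-c[2])/d[2]
E
python3 - <<'E'
from h import *
for n in('top','side'):save(n,n+'0.png');print(camera_model(n))
s=env.read_state();print(s['t'],s['tool_pos'],s['orientation'],s['gripper_width'],s['ft_force'],env.tcp_to_grasp)
E
```

```text
{'K': array([[515.64307443,   0.        , 283.49325475],
       [  0.        , 515.64307443, 212.15133074],
       [  0.        ,   0.        ,   1.        ]]), 'k1': -0.11145669592178932, 'xyz': array([ 0.47611357, -0.01806521,  1.35018399]), 'rotation': array([-2.18159953,  2.17953589, -0.08280938])}
{'K': array([[444.79142063,   0.        , 281.42182533],
       [  0.        , 444.79142063, 203.3989964 ],
       [  0.        ,   0.        ,   1.        ]]), 'k1': -0.0359562145501955, 'xyz': array([ 0.45513646, -0.71527098,  0.9580199 ]), 'rotation': array([-2.44587718,  0.23713864, -0.07600914])}
0.1 [0.1953536  0.64556289 0.22177285] [ 2.52173413e+00  1.87174515e+00 -1.88417551e-03] 0.08781575119863719 [0.37419236 0.19723186 0.07443542] 0.0187
```

View pics/top0.png

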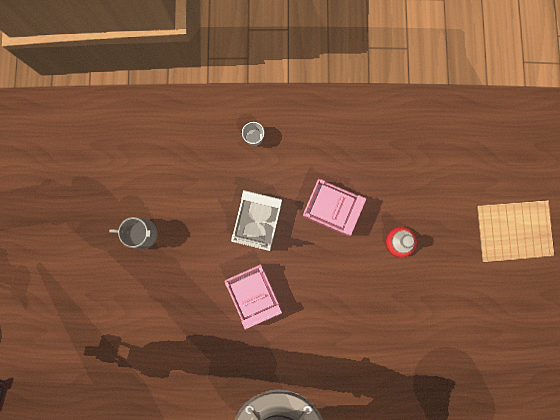

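View pics/side0.png

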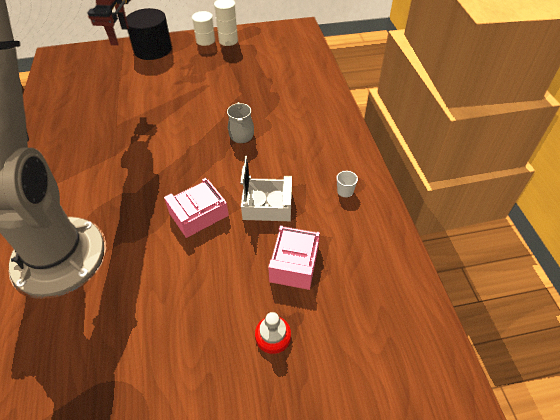

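The top picture shows the white box at about (257,220), with its lip end up (+x) and its flap edge-on at the lower end. The pink look-alikes are at (335,207) and (253,297). In the side picture the flap stands upright at about (246,180). Next I'll enlarge both views around the box.

Run:
```python
from h import *
a=cv2.imread('pics/top0.png')[180:260,220:300]; b=cv2.imread('pics/side0.png')[150:230,225:305]
cv2.imwrite('pics/crop0.png',np.hstack([cv2.resize(x,(400,400),interpolation=cv2.INTER_CUBIC) for x in(a,b)]))
print(proj('top',[0.3,0,0]),proj('top',[[.5,0,0],[.5,.1,0]]))
```

```text
[[277.55688149 320.29797293]] [[277.67738312 243.29380097]
 [239.48263945 243.23099161]]
```

View pics/crop0.png

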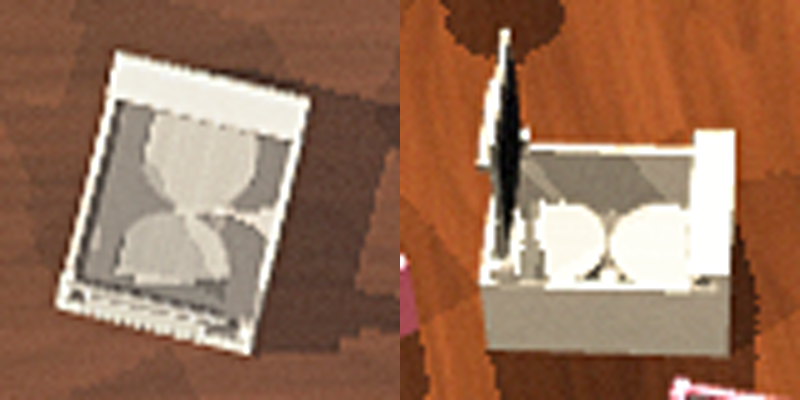

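```bash
cat >> h.py <<'E'
def w(b,L): # box pose (x,y,yaw), local mm
    L=np.atleast_2d(L)/1000.; c,s=np.cos(b[2]),np.sin(b[2])
    return np.c_[b[0]+c*L[:,0]-s*L[:,1],b[1]+s*L[:,0]+c*L[:,1],L[:,2]]
def flap(th,sl,d,n,y=0): # local mm point at distance d along flap, n out of outer face
    return [-50+(d+sl)*np.cos(th)-n*np.sin(th), y, 62+(d+sl)*np.sin(th)+n*np.cos(th)]
E
python3 - <<'E'
from h import *
from scipy.optimize import least_squares as LS
uv=np.array([[243.4,190],[282,199.4],[231.4,241.6],[270.4,250.8]])-.4
L=[[68,50,70.5],[68,-50,70.5],[-62,50,56],[-62,-50,56]]
r=LS(lambda b:(proj('top',w(b,L))-uv).ravel(),[.55,.05,0]);b=r.x
print(b,r.fun.round(1))
b3=b
us=np.array([[485,287],[735,275],[733,355],[490,350]])/5+[225,150]-.4
Ls=[[-62,-50,56],[68,-50,70.5],[68,-50,0],[-62,-50,0]]
print((proj('side',w(b,Ls))-us).round(1))
for f in(1.2,1.3,1.4,1.5,1.6,1.7):print(f,((proj('side',w(b,[flap(f,0,92,2,y) for y in(-40,40)]+[flap(f,0,65,10,-30)]))+.4-[225,150])*5).round(0).tolist())
print(w(b,[[-50,0,62],[46,0,66.5],[12,0,64]]).round(3))
E
```

```text
[ 0.55383116  0.05329267 -0.23008732] [-0.2  0.5  0.2  0.2  0.1 -0.3 -0.1 -0.3]
[[-81.4   0.2]
 [-81.4   0.4]
 [-81.3   0.9]
 [-80.8   0.6]]
1.2 [[154.0, 156.0], [166.0, 41.0], [123.0, 171.0]]
1.3 [[135.0, 152.0], [148.0, 37.0], [110.0, 169.0]]
1.4 [[117.0, 149.0], [130.0, 34.0], [97.0, 168.0]]
1.5 [[98.0, 148.0], [113.0, 32.0], [84.0, 168.0]]
1.6 [[79.0, 147.0], [95.0, 32.0], [71.0, 169.0]]
1.7 [[61.0, 148.0], [77.0, 33.0], [59.0, 170.0]]
[[0.505 0.065 0.062]
 [0.599 0.043 0.066]
 [0.566 0.051 0.064]]
```

```bash
cat >> h.py <<'E'
B=np.array([.5548,.0533,-.230])
def st():
    s=env.read_state();Rm=R.from_rotvec(s['orientation']).as_matrix();return s,np.array(s['tool_pos']),Rm
def loc(p): # world->box local mm
    c,q=np.cos(B[2]),np.sin(B[2]);d=np.array(p)-[B[0],B[1],0];return np.array([c*d[0]+q*d[1],-q*d[0]+c*d[1],d[2]])*1000
E
python3 - <<'E'
from h import *
s,p,M=st();print(M.round(3),p,loc(p))
ex=np.array([np.cos(B[2]),np.sin(B[2]),0])
print('yaw deg to make tool y = +/- box x:',[np.degrees(np.arctan2(t@M[:,0]*-1,t@M[:,1])) for t in(ex,-ex)])
t=w(B,[[-84,0,180]])[0];print(t,'tool shift',M.T@(t-p), np.linalg.norm(t[:2]))
E
```

```text
[[ 0.29   0.957 -0.   ]
 [ 0.957 -0.29  -0.002]
 [-0.002  0.    -1.   ]] [0.1953536  0.64556289 0.22177285] [-485.00350488  494.72077802  221.77285438]
yaw deg to make tool y = +/- box x: [np.float64(-3.6530226913437875), np.float64(176.34697730865622)]
[0.47301202 0.07245011 0.18      ] tool shift [-0.46809727  0.43170167  0.04261511] 0.4785283611838639
```

Emit:
{"name": "jog_arm", "arguments": {"commands": [{"hand": 0, "dx": -0.039, "dy": 0.036}, {"hand": 0, "dx": -0.039, "dy": 0.036}, {"hand": 0, "dx": -0.039, "dy": 0.036}, {"hand": 0, "dx": -0.039, "dy": 0.036}, {"hand": 0, "dx": -0.039, "dy": 0.036}, {"hand": 0, "dx": -0.039, "dy": 0.036}, {"hand": 0, "dx": -0.039, "dy": 0.036}, {"hand": 0, "dx": -0.039, "dy": 0.036}, {"hand": 0, "dx": -0.039, "dy": 0.036}, {"hand": 0, "dx": -0.039, "dy": 0.036}, {"hand": 0, "dx": -0.039, "dy": 0.036}, {"hand": 0, "dx": -0.039, "dy": 0.036, "yaw": -3.6}]}}

```text
invalid input
```

Run:
```python
from h import *
save('side','side1.png');save('wrist','wrist1.png');save('top','top1.png')
s,p,M=st();print(s['t'],p,M.round(3).tolist(),loc(p),s['gripper_width'],s['ft_force'])
a=cv2.imread('pics/side1.png')[70:230,180:340]
cv2.imwrite('pics/v1.png',np.hstack([cv2.resize(a,(420,420),interpolation=cv2.INTER_CUBIC),cv2.resize(cv2.imread('pics/wrist1.png'),(380,285)).copy() if 0 else cv2.copyMakeBorder(cv2.resize(cv2.imread('pics/wrist1.png'),(380,285)),0,135,0,0,cv2.BORDER_CONSTANT)]))
```

```text
0.25 [0.19543272 0.64583842 0.22221372] [[0.29, 0.957, -0.0], [0.957, -0.29, -0.001], [-0.001, 0.0, -1.0]] [-484.98928083  495.0070859   222.21371888] 0.08777259998609238 [-0.21244727  0.07906943 -0.25493202]
```

View pics/v1.png

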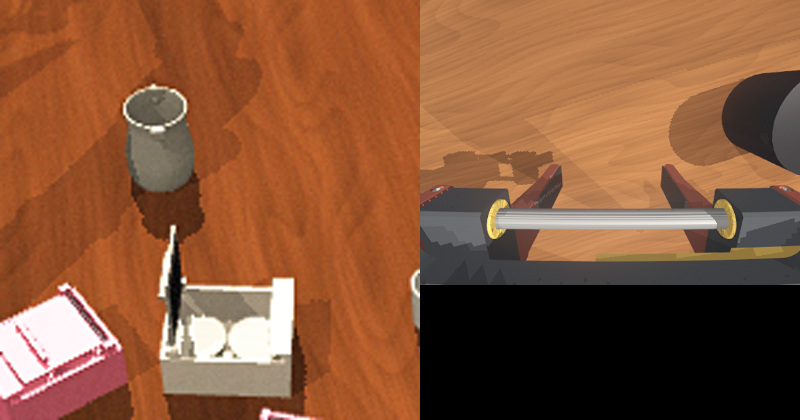

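The call was refused with nothing moved, so I'll fill in every field of each row. The picture shows the arm still parked, the fingers open and the flap upright.

Emit:
{"name": "jog_arm", "arguments": {"commands": [{"hand": 0, "dx": -0.039, "dy": 0.036, "dz": 0, "yaw": 0}, {"hand": 0, "dx": -0.039, "dy": 0.036, "dz": 0, "yaw": 0}, {"hand": 0, "dx": -0.039, "dy": 0.036, "dz": 0, "yaw": 0}, {"hand": 0, "dx": -0.039, "dy": 0.036, "dz": 0, "yaw": 0}, {"hand": 0, "dx": -0.039, "dy": 0.036, "dz": 0, "yaw": 0}, {"hand": 0, "dx": -0.039, "dy": 0.036, "dz": 0, "yaw": 0}, {"hand": 0, "dx": -0.039, "dy": 0.036, "dz": 0, "yaw": 0}, {"hand": 0, "dx": -0.039, "dy": 0.036, "dz": 0, "yaw": 0}, {"hand": 0, "dx": -0.039, "dy": 0.036, "dz": 0, "yaw": 0}, {"hand": 0, "dx": -0.039, "dy": 0.036, "dz": 0, "yaw": 0}, {"hand": 0, "dx": -0.039, "dy": 0.036, "dz": 0, "yaw": 0}, {"hand": 0, "dx": -0.039, "dy": 0.036, "dz": 0, "yaw": -3.6}], "newtons": 20}}

```text
t: 1.75
tool_pos: [0.474, 0.0715, 0.2229]
orientation: [2.461, 1.953, 0.001]
ft_force: [1.7, 1.2, -0.1]
gripper_width: 0.0006
```

Run:
```python
from h import *
s,p,M=st();print(s['t'],p,M.round(3).tolist(),loc(p),s['gripper_width'],s['ft_force'])
save('side','side1.png');save('wrist','wrist1.png')
a=cv2.imread('pics/side1.png')[70:230,180:340]
cv2.imwrite('pics/v2.png',np.hstack([cv2.resize(a,(420,420),interpolation=cv2.INTER_CUBIC),cv2.copyMakeBorder(cv2.resize(cv2.imread('pics/wrist1.png'),(380,285)),0,135,0,0,cv2.BORDER_CONSTANT)]))
t=w(B,[[-84,0,112]])[0];print('tool shift',M.T@(t-p))
```

```text
1.75 [0.47400618 0.07151683 0.22293183] [[0.227, 0.974, 0.001], [0.974, -0.227, 0.0], [0.001, 0.001, -1.0]] [-82.81925144  -0.68206059 222.93182579] 0.0005505294600040131 [ 1.65384321  1.16296889 -0.11509738]
tool shift [ 0.000612   -0.00124046  0.11093158]
```

View pics/v2.png

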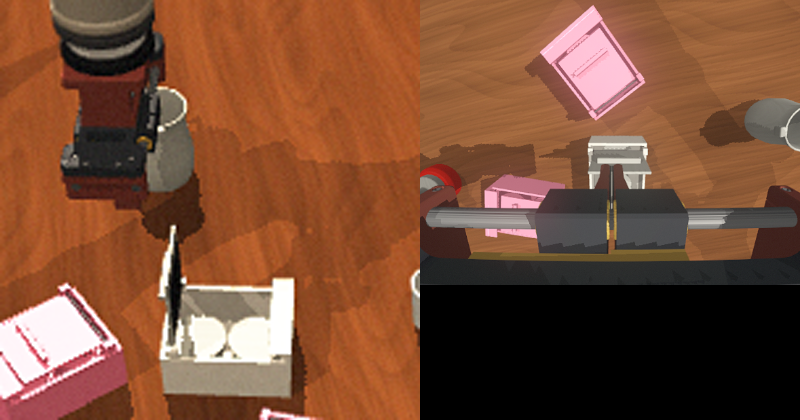

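The fingers are shut and in line with the middle of the box, and the raised flap is still untouched. Now I'll go down behind the flap and make first contact.

Emit:
{"name": "jog_arm", "arguments": {"commands": [{"hand": 0, "dx": 0, "dy": -0.001, "dz": 0.04, "yaw": 0}, {"hand": 0, "dx": 0.0005, "dy": 0, "dz": 0.04, "yaw": 0}, {"hand": 0, "dx": 0, "dy": 0, "dz": 0.031, "yaw": 0}, {"hand": 0, "dx": 0, "dy": 0.006, "dz": 0, "yaw": 0}, {"hand": 0, "dx": 0, "dy": 0.006, "dz": 0, "yaw": 0}, {"hand": 0, "dx": 0, "dy": 0.005, "dz": 0, "yaw": 0}, {"hand": 0, "dx": 0, "dy": 0.005, "dz": 0, "yaw": 0}]}}

```text
t: 2.72
tool_pos: [0.495, 0.0689, 0.1126]
orientation: [2.462, 1.95, 0.003]
ft_force: [-1.3, -0.1, -0.2]
gripper_width: 0.0006
```

Emit:
{"name": "jog_arm", "arguments": {"commands": [{"hand": 0, "dx": 0, "dy": 0.005, "dz": 0.0002, "yaw": 0}, {"hand": 0, "dx": 0, "dy": 0.005, "dz": 0.0005, "yaw": 0}, {"hand": 0, "dx": 0, "dy": 0.005, "dz": 0.001, "yaw": 0}, {"hand": 0, "dx": 0, "dy": 0.005, "dz": 0.0015, "yaw": 0}, {"hand": 0, "dx": 0, "dy": 0.0045, "dz": 0.002, "yaw": 0}, {"hand": 0, "dx": 0, "dy": 0.0045, "dz": 0.002, "yaw": 0}]}}

```text
t: 3.48
tool_pos: [0.5224, 0.062, 0.1042]
orientation: [-2.463, -1.951, 0.0]
ft_force: [-1.2, -0.0, 0.9]
gripper_width: 0.0004
```

Run:
```python
from h import *
s,p,M=st();print(s['t'],p,loc(p),s['gripper_width'],s['ft_force'])
save('side','side2.png')
a=cv2.imread('pics/side2.png')[100:230,200:340]
cv2.imwrite('pics/v3.png',cv2.resize(a,(560,520),interpolation=cv2.INTER_CUBIC))
```

```text
3.475 [0.52237301 0.06196957 0.10420881] [-33.54954018   1.04864683 104.20880799] 0.0004340332128113135 [-1.15698376 -0.01427795  0.86173672]
```

View pics/v3.png

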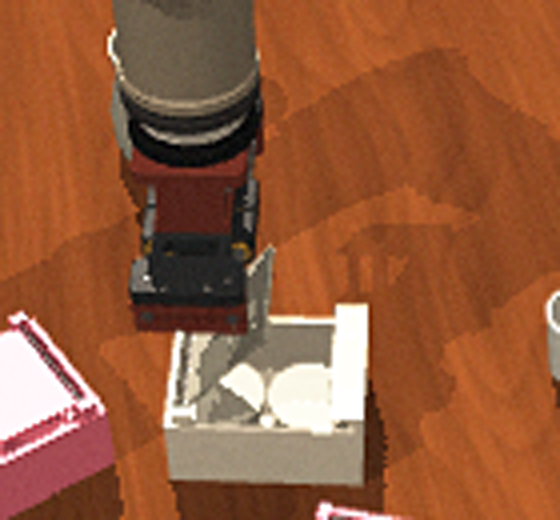

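The flap is being pushed over, now at about 55°, and the box hasn't moved. I'll keep following the arc.

Emit:
{"name": "jog_arm", "arguments": {"commands": [{"hand": 0, "dx": 0, "dy": 0.0035, "dz": 0.0022, "yaw": 0}, {"hand": 0, "dx": 0, "dy": 0.0035, "dz": 0.0027, "yaw": 0}, {"hand": 0, "dx": 0, "dy": 0.0035, "dz": 0.0035, "yaw": 0}, {"hand": 0, "dx": 0, "dy": 0.0032, "dz": 0.0039, "yaw": 0}, {"hand": 0, "dx": 0, "dy": 0.0029, "dz": 0.0042, "yaw": 0}, {"hand": 0, "dx": 0, "dy": 0.0023, "dz": 0.0044, "yaw": 0}]}}

```text
t: 4.28
tool_pos: [0.5405, 0.0577, 0.0831]
orientation: [-2.462, -1.95, 0.001]
ft_force: [-1.0, 0.4, 0.8]
gripper_width: 0.0005
```

Emit:
{"name": "jog_arm", "arguments": {"commands": [{"hand": 0, "dx": 0, "dy": 0.002, "dz": 0.0046, "yaw": 0}, {"hand": 0, "dx": 0, "dy": 0.0013, "dz": 0.0048, "yaw": 0}, {"hand": 0, "dx": 0, "dy": 0.0006, "dz": 0.0048, "yaw": 0}]}}

```text
t: 4.65
tool_pos: [0.5447, 0.0568, 0.0692]
orientation: [2.462, 1.95, 0.001]
ft_force: [-1.6, -0.2, 2.0]
gripper_width: 0.0003
```

Run:
```python
from h import *
s,p,M=st();print(s['t'],p,loc(p),s['gripper_width'],s['ft_force'])
save('side','side3.png')
a=cv2.imread('pics/side3.png')[100:230,200:340]
cv2.imwrite('pics/v4.png',cv2.resize(a,(560,520),interpolation=cv2.INTER_CUBIC))
```

```text
4.65 [0.54474966 0.0567843  0.06915528] [-10.58001754   1.10129394  69.15527881] 0.00028482436182796763 [-1.63179536 -0.23089778  2.04502353]
```

View pics/v4.png

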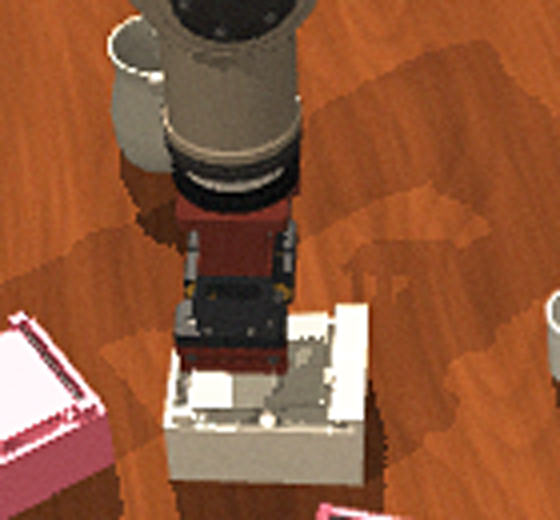

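The flap is nearly flat, with its front edge still short of the lip. Next I'll press it flat, watching the force.

Emit:
{"name": "jog_arm", "arguments": {"commands": [{"hand": 0, "dx": 0.001, "dy": 0.0002, "dz": 0.0025, "yaw": 0}, {"hand": 0, "dx": 0, "dy": 0, "dz": 0.002, "yaw": 0}, {"hand": 0, "dx": 0, "dy": 0, "dz": 0, "yaw": 0}]}}

```text
t: 5.08
tool_pos: [0.5452, 0.0577, 0.0649]
orientation: [2.462, 1.95, 0.001]
ft_force: [-0.8, -0.4, 0.9]
gripper_width: 0.0007
```

Emit:
{"name": "jog_arm", "arguments": {"commands": [{"hand": 0, "dx": 0, "dy": 0, "dz": 0.001, "yaw": 0}, {"hand": 0, "dx": 0, "dy": 0, "dz": 0, "yaw": 0}]}}

```text
t: 5.32
tool_pos: [0.5453, 0.0578, 0.0642]
orientation: [2.462, 1.95, 0.001]
ft_force: [-0.3, -1.5, 3.3]
gripper_width: 0.0007
```

Emit:
{"name": "jog_arm", "arguments": {"commands": [{"hand": 0, "dx": 0, "dy": 0, "dz": 0.0005, "yaw": 0}, {"hand": 0, "dx": 0, "dy": 0, "dz": 0.0005, "yaw": 0}, {"hand": 0, "dx": 0, "dy": 0, "dz": 0, "yaw": 0}]}}

```text
t: 5.7
tool_pos: [0.5454, 0.0578, 0.0637]
orientation: [2.463, 1.95, 0.002]
ft_force: [-0.7, -2.2, 10.6]
gripper_width: 0.0008
```

Emit:
{"name": "jog_arm", "arguments": {"commands": [{"hand": 0, "dx": 0, "dy": 0, "dz": 0.0005, "yaw": 0}, {"hand": 0, "dx": 0, "dy": 0, "dz": 0, "yaw": 0}]}}

```text
t: 5.95
tool_pos: [0.5457, 0.0577, 0.0635]
orientation: [2.462, 1.95, 0.003]
ft_force: [-1.8, -2.3, 13.2]
gripper_width: 0.0004
```

The flap is flat: the tip is at z≈63.5 mm with a firm 10–13 N. Now I'll slide towards the rib.

Emit:
{"name": "jog_arm", "arguments": {"commands": [{"hand": 0, "dx": 0, "dy": 0.002, "dz": 0, "yaw": 0}, {"hand": 0, "dx": 0, "dy": 0.002, "dz": 0, "yaw": 0}, {"hand": 0, "dx": 0, "dy": 0.002, "dz": 0, "yaw": 0}]}}

```text
t: 6.32
tool_pos: [0.5515, 0.0564, 0.0635]
orientation: [2.462, 1.95, 0.002]
ft_force: [-1.5, -0.8, 12.7]
gripper_width: 0.0006
```

Emit:
{"name": "jog_arm", "arguments": {"commands": [{"hand": 0, "dx": 0, "dy": 0.002, "dz": 0, "yaw": 0}, {"hand": 0, "dx": 0, "dy": 0.002, "dz": 0, "yaw": 0}]}}

```text
t: 6.58
tool_pos: [0.5553, 0.0555, 0.0635]
orientation: [2.463, 1.95, 0.002]
ft_force: [-2.0, -1.8, 12.3]
gripper_width: 0.0004
```

Emit:
{"name": "jog_arm", "arguments": {"commands": [{"hand": 0, "dx": 0, "dy": 0.002, "dz": 0, "yaw": 0}, {"hand": 0, "dx": 0, "dy": 0.002, "dz": 0, "yaw": 0}]}}

```text
t: 6.82
tool_pos: [0.5591, 0.0545, 0.0634]
orientation: [2.463, 1.95, 0.002]
ft_force: [-5.5, -0.3, 12.8]
gripper_width: 0.0005
```

Run:
```python
from h import *
s,p,M=st();print(s['t'],p,loc(p),s['gripper_width'],s['ft_force'])
for n in('side','top'):save(n,n+'4.png')
a=cv2.imread('pics/side4.png')[150:230,225:305];b=cv2.imread('pics/top4.png')[180:260,220:300]
cv2.imwrite('pics/v5.png',np.hstack([cv2.resize(x,(400,400),interpolation=cv2.INTER_CUBIC) for x in(b,a)]))
```

```text
6.825 [0.55905017 0.05453597 0.06339956] [ 3.85646951  2.17236896 63.39956125] 0.000525486138851238 [-5.46718111 -0.26061725 12.81350587]
```

View pics/v5.png

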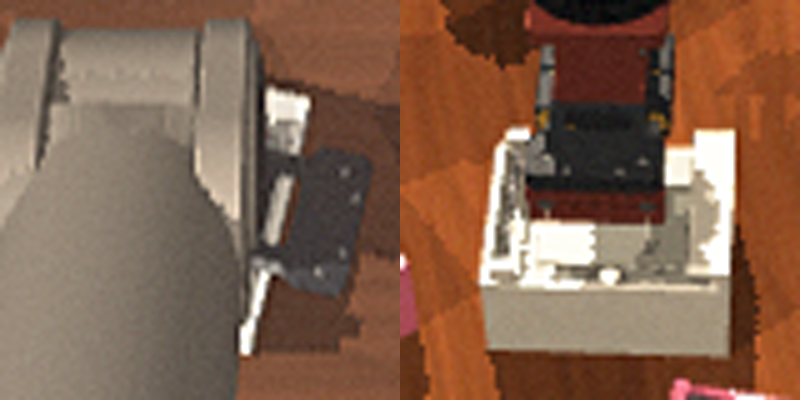

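The box corners are unchanged and the flap is flat. The side force has risen to about 5 N, so the tip is against the rib. I'll carry on towards the stop.

Emit:
{"name": "jog_arm", "arguments": {"commands": [{"hand": 0, "dx": 0, "dy": 0.002, "dz": 0, "yaw": 0}, {"hand": 0, "dx": 0, "dy": 0.002, "dz": 0, "yaw": 0}]}}

```text
t: 7.18
tool_pos: [0.5592, 0.0545, 0.0627]
orientation: [-2.458, -1.948, 0.007]
ft_force: [-13.4, 1.4, 17.8]
gripper_width: 0.0006
```

Emit:
{"name": "jog_arm", "arguments": {"commands": [{"hand": 0, "dx": 0, "dy": 0.002, "dz": 0, "yaw": 0}, {"hand": 0, "dx": 0, "dy": 0.002, "dz": 0, "yaw": 0}]}}

```text
t: 7.42
tool_pos: [0.5595, 0.0544, 0.0621]
orientation: [-2.453, -1.945, 0.015]
ft_force: [-20.4, 3.1, 25.5]
gripper_width: 0.0001
```

Emit:
{"name": "jog_arm", "arguments": {"commands": [{"hand": 0, "dx": 0, "dy": 0.001, "dz": 0, "yaw": 0}, {"hand": 0, "dx": 0, "dy": 0, "dz": 0, "yaw": 0}]}}

```text
t: 7.68
tool_pos: [0.5616, 0.054, 0.0622]
orientation: [-2.455, -1.947, 0.012]
ft_force: [-16.1, 1.9, 21.4]
gripper_width: 0.0003
```

Run:
```python
from h import *
s,p,M=st();print(s['t'],p,loc(p),s['ft_force'])
for n in('side','top'):save(n,n+'5.png')
r=cv2.imread('pics/side0.png').astype('f')
for f in('side4','side5'):
  g=cv2.imread(f'pics/{f}.png').astype('f')
  for nm,(y0,y1,x0,x1) in dict(front=(203,226,315-225+215,380)).items():pass
  for y0,y1,x0,x1 in((204,226,236,300),(172,226,280,300)):
    a=np.ascontiguousarray(r[y0:y1,x0:x1].mean(2));b=np.ascontiguousarray(g[y0:y1,x0:x1].mean(2))
    print(f,cv2.phaseCorrelate(a,b,cv2.createHanningWindow(a.shape[::-1],cv2.CV_32F)))
a=cv2.imread('pics/side5.png')[150:230,225:305];b=cv2.imread('pics/side4.png')[150:230,225:305]
cv2.imwrite('pics/v6.png',np.hstack([cv2.resize(x,(400,400),interpolation=cv2.INTER_CUBIC) for x in(b,a)]))
```

```text
7.675 [0.56155556 0.05401218 0.06222714] [ 6.41530288  2.23354171 62.22714347] [-16.14765389   1.94304914  21.36087167]
side4 ((-0.20505395482283006, -0.022420871973745093), 0.7407290494690338)
side4 ((-0.018844464761095026, 0.13781182331575437), 0.730610971097593)
side5 ((0.103563043990345, -0.042869273138704145), 0.7128980318084359)
side5 ((0.4375793236210157, 0.17830177299779137), 0.6754600842793782)
```

View pics/v6.png

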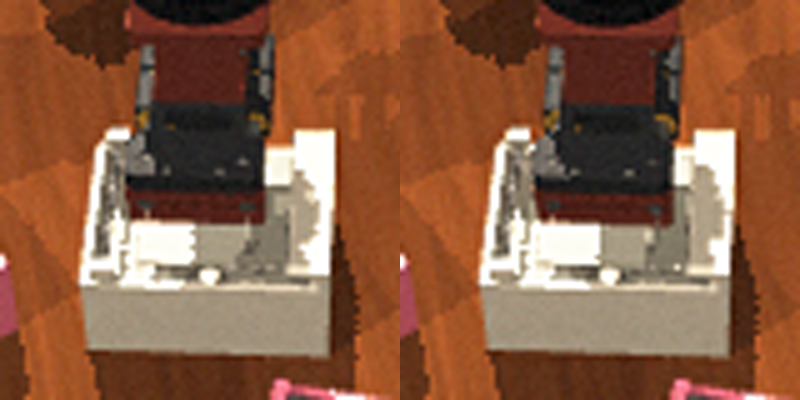

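Run:
```python
from h import *
f=lambda P:(((proj('side',w(B,P))+.4-[225,150])*5)+[400,0]).round(0).tolist()
print('box corners',f([[-62,-50,56],[68,-50,70.5],[46,-50,70.5],[46,50,70.5]]))
for sl in(0,7,14):
  print(sl,'rib -y end top',f([flap(0,sl,d,10,-30) for d in(59,65)]),'rear corner',f([flap(0,sl,3,2,-40)]),'front corner',f([flap(0,sl,92,2,-40)]),'rear +y',f([flap(0,sl,3,2,40)]))
```

```text
box corners [[480.0, 288.0], [730.0, 277.0], [687.0, 276.0], [694.0, 133.0]]
0 rib -y end top [[617.0, 242.0], [629.0, 242.0]] rear corner [[509.0, 264.0]] front corner [[680.0, 268.0]] rear +y [[522.0, 150.0]]
7 rib -y end top [[631.0, 242.0], [642.0, 243.0]] rear corner [[523.0, 264.0]] front corner [[694.0, 269.0]] rear +y [[535.0, 151.0]]
14 rib -y end top [[644.0, 243.0], [656.0, 243.0]] rear corner [[536.0, 265.0]] front corner [[707.0, 269.0]] rear +y [[548.0, 151.0]]
```

Run:
```python
from h import *
for f in('side3','side4','side5'):
  g=cv2.imread(f'pics/{f}.png').astype(int)[:,:,1]
  for row in(196,198,200): print(f,row,g[row,243:292].tolist())
```

```text
side3 196 [255, 102, 114, 138, 191, 255, 254, 253, 253, 253, 253, 253, 253, 255, 255, 148, 156, 156, 156, 160, 157, 155, 156, 160, 160, 160, 115, 83, 119, 116, 119, 120, 122, 122, 119, 118, 119, 129, 95, 129, 255, 255, 255, 254, 254, 254, 255, 255, 147]
side3 198 [255, 105, 100, 142, 255, 255, 253, 253, 253, 253, 252, 252, 253, 254, 255, 143, 154, 155, 153, 151, 154, 151, 157, 155, 153, 103, 109, 117, 114, 118, 120, 113, 121, 116, 120, 118, 124, 126, 118, 147, 255, 255, 255, 254, 254, 254, 255, 255, 124]
side3 200 [175, 96, 88, 115, 255, 255, 255, 255, 255, 255, 255, 255, 255, 255, 255, 151, 152, 155, 156, 162, 158, 148, 152, 113, 113, 114, 117, 113, 116, 113, 111, 117, 118, 105, 112, 111, 129, 255, 119, 151, 255, 255, 255, 254, 254, 255, 255, 255, 56]
side4 196 [255, 102, 112, 143, 232, 254, 254, 169, 255, 255, 255, 254, 254, 254, 255, 255, 255, 254, 255, 255, 168, 151, 153, 156, 158, 151, 156, 154, 158, 157, 161, 177, 124, 112, 121, 122, 118, 123, 119, 96, 172, 158, 159, 158, 156, 205, 255, 255, 144]
side4 198 [255, 98, 101, 142, 255, 254, 173, 192, 255, 246, 254, 253, 253, 253, 25
[... 485 characters left out ...]
255, 255, 254, 255, 254, 255, 255, 255, 255, 255, 255, 255, 148, 154, 161, 163, 161, 157, 162, 160, 164, 203, 166, 101, 129, 127, 124, 116, 123, 91, 177, 153, 161, 163, 161, 149, 182, 255, 147]
side5 198 [255, 111, 99, 143, 255, 253, 172, 189, 255, 247, 255, 253, 253, 253, 253, 253, 253, 253, 253, 253, 254, 255, 147, 152, 155, 157, 156, 157, 155, 158, 153, 164, 145, 113, 119, 125, 119, 121, 120, 117, 160, 158, 157, 183, 255, 255, 255, 255, 122]
side5 200 [175, 98, 98, 106, 255, 255, 148, 199, 255, 234, 255, 254, 254, 253, 253, 253, 253, 253, 252, 253, 255, 255, 151, 152, 159, 155, 154, 154, 156, 156, 156, 109, 95, 124, 123, 122, 122, 116, 117, 101, 162, 165, 159, 180, 255, 255, 255, 255, 58]
```

Two readings are possible. Friction may have carried the flap the full 14.4 mm to its stop, with the tip then slipping on the plate (force ratio ≈0.8). Or it has jammed. I'll ease the down force and push on to the rib to tell which.

Emit:
{"name": "jog_arm", "arguments": {"commands": [{"hand": 0, "dx": 0, "dy": -0.0015, "dz": -0.001, "yaw": 0}, {"hand": 0, "dx": 0, "dy": 0, "dz": 0, "yaw": 0}]}}

```text
t: 8.02
tool_pos: [0.5619, 0.0539, 0.0632]
orientation: [-2.457, -1.948, 0.008]
ft_force: [-11.0, 1.3, 13.2]
gripper_width: 0.0002
```

Emit:
{"name": "jog_arm", "arguments": {"commands": [{"hand": 0, "dx": 0, "dy": 0, "dz": -0.0007, "yaw": 0}, {"hand": 0, "dx": 0, "dy": 0, "dz": 0, "yaw": 0}]}}

```text
t: 8.28
tool_pos: [0.5636, 0.0536, 0.0637]
orientation: [-2.459, -1.949, 0.004]
ft_force: [-5.5, 0.7, 6.7]
gripper_width: 0.0005
```

Emit:
{"name": "jog_arm", "arguments": {"commands": [{"hand": 0, "dx": 0, "dy": 0.001, "dz": 0, "yaw": 0}, {"hand": 0, "dx": 0, "dy": 0.001, "dz": 0, "yaw": 0}]}}

```text
t: 8.52
tool_pos: [0.5653, 0.0533, 0.0637]
orientation: [-2.459, -1.949, 0.005]
ft_force: [-4.2, 1.1, 6.5]
gripper_width: 0.0005
```

Emit:
{"name": "jog_arm", "arguments": {"commands": [{"hand": 0, "dx": 0, "dy": 0.001, "dz": 0, "yaw": 0}, {"hand": 0, "dx": 0, "dy": 0.001, "dz": 0, "yaw": 0}]}}

```text
t: 8.78
tool_pos: [0.5663, 0.0531, 0.0634]
orientation: [-2.458, -1.949, 0.007]
ft_force: [-8.7, 1.3, 8.7]
gripper_width: 0.0002
```

Emit:
{"name": "jog_arm", "arguments": {"commands": [{"hand": 0, "dx": 0, "dy": 0.001, "dz": 0, "yaw": 0}, {"hand": 0, "dx": 0, "dy": 0.001, "dz": 0, "yaw": 0}, {"hand": 0, "dx": 0, "dy": 0, "dz": 0, "yaw": 0}]}}

```text
t: 9.15
tool_pos: [0.5664, 0.0531, 0.0631]
orientation: [-2.455, -1.947, 0.011]
ft_force: [-12.6, 1.3, 10.6]
gripper_width: 0.0009
```

Run:
```python
from h import *
s,p,M=st();print(s['t'],p,loc(p),s['ft_force'])
save('side','side6.png')
r=cv2.imread('pics/side5.png').astype('f');g=cv2.imread('pics/side6.png').astype('f')
for y0,y1,x0,x1 in((204,226,236,300),(172,226,280,300)):
    a=np.ascontiguousarray(r[y0:y1,x0:x1].mean(2));b=np.ascontiguousarray(g[y0:y1,x0:x1].mean(2))
    print(cv2.phaseCorrelate(a,b,cv2.createHanningWindow(a.shape[::-1],cv2.CV_32F)))
print(g[198,243:270,1].tolist())
```

```text
9.15 [0.56643585 0.05311503 0.06305137] [11.37160411  2.47261356 63.05136683] [-12.62474481   1.27988555  10.63738762]
((0.016740347271738898, -0.0564730943714018), 0.8359969953695933)
((0.9726769263519532, 0.3130287682110051), 0.6993341044143394)
[255.0, 105.0, 98.0, 140.0, 255.0, 253.0, 173.0, 195.0, 255.0, 246.0, 254.0, 254.0, 253.0, 253.0, 253.0, 253.0, 253.0, 253.0, 253.0, 253.0, 253.0, 253.0, 255.0, 255.0, 149.0, 159.0, 160.0]
```

The tip is now against the rib at the stop: side force exceeds friction, nothing moves under 12 N, and the rib is where full slide puts it. The box hasn't moved. Next I'll ease off and lift straight up.

Emit:
{"name": "jog_arm", "arguments": {"commands": [{"hand": 0, "dx": 0, "dy": -0.002, "dz": 0, "yaw": 0}, {"hand": 0, "dx": 0, "dy": 0, "dz": -0.002, "yaw": 0}, {"hand": 0, "dx": 0, "dy": -0.001, "dz": -0.003, "yaw": 0}, {"hand": 0, "dx": 0, "dy": -0.001, "dz": -0.006, "yaw": 0}, {"hand": 0, "dx": 0, "dy": 0, "dz": -0.03, "yaw": 0}, {"hand": 0, "dx": 0, "dy": -0.03, "dz": -0.04, "yaw": 0}, {"hand": 0, "dx": 0.03, "dy": -0.02, "dz": -0.04, "yaw": 0}, {"hand": 0, "dx": 0.06, "dy": 0, "dz": 0, "yaw": 0}, {"hand": 0, "dx": 0.06, "dy": 0, "dz": 0, "yaw": 0}, {"hand": 0, "dx": 0.06, "dy": 0, "dz": 0, "yaw": 0}, {"hand": 0, "dx": 0.06, "dy": 0, "dz": 0, "yaw": 0}, {"hand": 0, "dx": 0, "dy": 0, "dz": 0, "yaw": 0}]}}

```text
t: 10.7
tool_pos: [0.5808, 0.3337, 0.1852]
orientation: [-2.454, -1.959, -0.006]
ft_force: [-0.7, -0.9, 0.4]
gripper_width: 0.0006
```

Run:
```python
from h import *
s,p,M=st();print(s['t'],p,loc(p),s['ft_force'])
for n in('side','top'):save(n,n+'7.png')
a=cv2.imread('pics/side7.png')[150:230,225:305];b=cv2.imread('pics/top7.png')[180:260,220:300]
cv2.imwrite('pics/v7.png',np.hstack([cv2.resize(x,(400,400),interpolation=cv2.INTER_CUBIC) for x in(b,a)]))
f=lambda n,o,P:((proj(n,w(B,P))+.4-o)*5).round(0).tolist()
for sl in(0,7,14):
  P=[flap(0.02,sl,d,10,y) for d in(59,65) for y in (-30,30)]+[flap(0.02,sl,3,2,y) for y in(-40,40)]
  print(sl,'top',f('top',[220,180],P),'side',f('side',[145,150],P))
```

```text
10.7 [0.58081439 0.33374595 0.18519706] [-38.60603772 278.99149234 185.19706381] [-0.66700516 -0.91568076  0.38469856]
0 top [[244.0, 202.0], [127.0, 174.0], [247.0, 190.0], [130.0, 162.0], [238.0, 316.0], [83.0, 280.0]] side [[617.0, 241.0], [623.0, 155.0], [628.0, 241.0], [635.0, 155.0], [509.0, 264.0], [522.0, 150.0]]
7 top [[247.0, 188.0], [130.0, 161.0], [250.0, 176.0], [133.0, 149.0], [242.0, 303.0], [86.0, 266.0]] side [[630.0, 241.0], [636.0, 155.0], [642.0, 241.0], [648.0, 155.0], [523.0, 264.0], [535.0, 150.0]]
14 top [[251.0, 174.0], [133.0, 147.0], [253.0, 163.0], [136.0, 135.0], [245.0, 289.0], [89.0, 252.0]] side [[644.0, 241.0], [649.0, 155.0], [655.0, 241.0], [661.0, 155.0], [536.0, 264.0], [548.0, 151.0]]
```

View pics/v7.png

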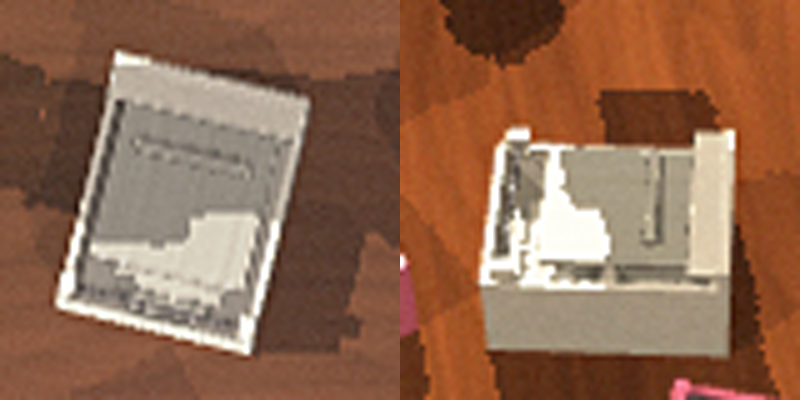

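The flap lies flat and stays shut with nobody touching it. Its rib is seen at (135,140)–(250,172) in the top crop, close to the full-slide prediction of (133,147)–(251,174), and the side view agrees. The box corners are where they were. Handing in.

```bash
python3 -c "
from h import *
a=cv2.imread('pics/top0.png').astype('f').mean(2);b=cv2.imread('pics/top7.png').astype('f').mean(2)
for n,(y,x) in dict(cup=(133,253),tamper=(242,402),box=(220,257)).items(): print(n,cv2.phaseCorrelate(a[y-22:y+22,x-22:x+22].copy(),b[y-22:y+22,x-22:x+22].copy()))
print(env.job_done())"
```

```text
cup ((0.5533430479788386, 0.5092638636003279), 1.0051976003764589)
tamper ((0.43788056382831186, 0.3854647088208871), 0.8025593950719009)
box ((0.6637565896582949, 0.8162784293676459), 0.5532673901687434)
the job is handed in; nothing more can be done
None
```

The filter-basket box is closed: the flap lies flat with its front edge under the retaining lip, and it stayed shut after I let go. I handed the job in at about 10.9 s.

**What I did:** With the shut fingers on the ribbed face only, I pushed the flap over from upright and pressed it flat with about 12 N. I kept it pressed while sliding it forward. Most of the 14 mm slide came from fingertip friction on the plate. I then moved up to the rib and pushed it against the stop with about 12 N; nothing moved. Last, I lifted straight off.

**Last checks:**
- **Flap position:** In the top and side pictures after release, the rib is within about 3 mm of where full slide (14 mm) puts it.
- **Box, dosing cup and tamper holder:** Their shifts against the first top picture are 0.4 to 0.8 pixel. I put that mostly down to measurement offset, because all three shift the same way. The box may have slid up to about 1 mm.
- **Milk pitcher:** I did not measure it. The arm stayed above it.

**What disagreed or went unplanned:**
- **Mid-push reading:** One look at the flap's rear edge suggested only about 7 mm of slide. The rib contact and the final pictures point to the full 14 mm.
- **Peak push:** Before the tip slipped at the stop, the push briefly reached about 20 N sideways and 25 N down, more than intended but within the limits.

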